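# Fit two arcade buttons and wedge up the control panel

## Task

Drop the red push button into the red-ringed hole and the blue one into the blue-ringed hole of the hinged arcade control panel, each upright and down on its rim. Then, with the panel still lying on its frame, grip the wooden wedge and push it thin end first, flat along the bench, in under the middle of the panel's yellow front edge until that edge has just come off the frame, by about 5 mm (it then bears on the wedge's red band). Finish while still gripping the wedge there, with nothing but the wedge holding the panel up, and leave everything else on the bench where it is.

Things in the scene. Friction and masses are not known exactly. Their poses are not given: they have to be found in the camera images.
- wedge: Light wooden wedge, 120 mm long (x), 40 mm wide (y), flat underside; origin: centre of the underside. The toe (thin end, 20 mm high) is at +x, the heel (50 mm high) at -x; the top slopes evenly, 1 in 4, between them. A red band crosses the slope from 48 to 72 mm behind the toe. Grip it across its width near the heel. 160 g.
- panel_front (a point): Middle of the lower front edge of the hinged control panel: a black plate 320 mm wide, 200 deep, 12 thick, about 0.8 kg, hinged along its back, yellow strip along its front. x points from the front edge to the hinge (the way to push the wedge), z is the panel's normal. At rest 30 mm over the bench. A wedge 40 mm in just touches the edge, 60 mm in raises it 5 mm.
- frame: Dark wooden frame, fixed to the bench, on which the panel lies. Origin on the bench right below the middle of the panel's front edge, x as for panel_front. Its cheeks, 30 mm high, stand under the panel's left and right ends; between them (272 mm) the front is open for the wedge.
- joystick (a point): Centre of the ball (33 mm) of the joystick fixed on the panel, 55 mm above its top, 120 mm behind the front edge and 90 mm to the +y side. (A fixed white button sits 135 mm behind the front edge, 122 mm to the -y side, 12 mm tall.)
- panel (a joint): Panel hinge angle, rad: 0 resting on the frame, grows as the front edge lifts; 0.01 rad is 2 mm at the front edge. Falls back by its weight.
- red_hole (a point): Centre of the mouth, in the panel's top face, of the through hole with the flat red ring; 30 mm wide, 12 mm deep, free below to the bench. z is the panel's normal, x runs square from the front edge to the hinge. It lies 60 mm behind the front edge and 62 mm to the -y side of its middle; 42 mm over the bench while the panel rests.
- blue_hole (a point): Centre of the mouth, in the panel's top face, of the through hole with the flat blue ring; 30 mm wide, 12 mm deep, free below to the bench. z is the panel's normal, x runs square from the front edge to the hinge. It lies 60 mm behind the front edge and 122 mm to the -y side of its middle; 42 mm over the bench while the panel rests.
- red_button: Arcade push button, red, standing upright. Origin: centre of the foot's underside, z up along its axis. Grey foot 27 mm across, 20 mm long, lower 3 mm chamfered; red rim 36 mm across from 20 to 25 mm up; rigid red plunger (grip here) 25 mm across from 25 to 37 mm up. 40 g.
- blue_button: Arcade push button, blue, standing upright. Origin: centre of the foot's underside, z up along its axis. Grey foot 27 mm across, 20 mm long, lower 3 mm chamfered; blue rim 36 mm across from 20 to 25 mm up; rigid blue plunger (grip here) 25 mm across from 25 to 37 mm up. 40 g.
- red_button_seat (a point): On the red button's axis, in the underside of its rim, 20 mm above the foot's underside.
- blue_button_seat (a point): On the blue button's axis, in the underside of its rim, 20 mm above the foot's underside.
- green_button: Arcade push button, green, standing upright. Origin: centre of the foot's underside, z up along its axis. Grey foot 27 mm across, 20 mm long, lower 3 mm chamfered; green rim 36 mm across from 20 to 25 mm up; rigid green plunger (grip here) 25 mm across from 25 to 37 mm up. 40 g. A spare: leave it.
- multimeter: Yellow multimeter lying flat, 85 x 150 x 36 mm, origin under its centre. Leave it.
- spool: Upright solder spool with orange flanges, 56 mm across, 48 mm tall, origin under its centre. Leave it.
- screw_tray: Low green screw tray, 100 x 130 x 30 mm, origin under its centre. Leave it.
- screwdriver: Screwdriver lying on the bench, about 200 mm long along its x. Leave it.
- flux_jar: Small amber jar, 52 mm across, 55 mm tall, origin under its centre. Leave it.
- wedge_toe (a point): Middle of the lower edge of the wedge's thin end, 60 mm ahead of the wedge's origin.
Not all that is in view belongs to the job. Of the things that look like the wedge, the middle-sized one is meant.

How it is judged:
By the outcome, as a careful person would: the job done as asked, in the order asked, and still so for the second after the job is handed in, while the arm keeps its last pose, push and grip.
It also fails if it takes over 72 s, if anything falls off the work surface, if the arm or the gripper's body presses on something with over 40 N, if the wrist force passes 120 N, or if a joint passes its speed limit or range.

## Robot

A 6-joint arm with a two-finger parallel gripper is mounted at the origin on the work surface. World frame = base frame: x ahead of the robot, y to its left, z up, the work surface at z = 0. Lengths are in m, angles in rad, forces in N, time in s.
With the tool pointing down it reaches from about 0.275 to 0.85 m from the base axis. Payload 19 kg.
Tool frame: the origin (TCP) lies at the very end of the fingers, on their centre line; the grasp point (between the pads) lies 19 mm behind it; z points along the fingers, y is the line along which they close (so a half turn about z gives the same grasp; the last joint's range is limited). The gripper opens to 85 mm and grips with 20 to 120 N. Pads are 22 mm wide; open, the fingers measure 114 mm over their backs; the gripper's body (76 mm by 85 mm) begins 54 mm behind the grasp point. The pads swing forward as they close: fully open they stand 13 mm farther back than shut.
Start: joints at [-1.29, 0.15, 1.437, -0, 1.554, -0.134], TCP at [0.232, -0.526, 0.231] pointing down, gripper open.
Joint ranges: [-2.8, 2.8], [-0.68, 2.1], [0.12, 2.68], [-1.39, 4.53], [0.16, 2.79], [-2.81, 2.81]. Speed limits (rad/s): [1.89, 1.89, 2.22, 3.01, 3.01, 3.01].

## Interface

Orientations are given as a unit quaternion [x, y, z, w].
In Python, from station import manip gives the robot as it stands. The module is installed in compiled form; this text tells all that it offers.
- The arm moves only by the tool carry_out, never from a script. Its arguments are lists of equal length, an entry for each row: "rot": the turn, a rotation vector about the tool's x, y, z normalised to -1 to 1, where 1 is pi/4 rad, a list of three; "travel": the shift along the tool's x, y, z normalised to -1 to 1, where 1 is 0.4 m, a list of three; "claw": the closure, from -1 (fully open) to 1 (shut). A call has 1 to 5 rows; each row is the pose to reach, as a shift and turn from the pose commanded when the call began, along the tool's axes at that moment; what a row does not reach only later rows make up. A row lasts 1/10 s, in which the tool goes at most 50 mm and 8.59 degrees, less where a joint would pass 70% of its speed; a pose out of reach is approached as far as the arm can. A call with a number of a shift or a turn outside -1 to 1 is refused whole. A call with a gripper value outside its range is refused whole. The fingers move at their own pace and stop on an object; "grip_force" is the grip in N (left out, the last holds). Time passes only in rows, so rows that repeat a pose let the fingers close. It gives the time, the measured TCP pose, the force, the opening and the grip force at its end, in the units of the state.
- manip.observe(): the state, without advancing time (a new reading comes with each control period).
- manip.read_camera(name): name is "scene" or "top"; returns the picture (420x560x3 uint8, blue, green, red); there is no depth.
- manip.calibration(name): a dict with "camera_matrix" (3x3 intrinsics, pixels), "k1" (the pictures are not rectified: a ray, as slopes to the right and down, at radius r is drawn at 1 + k1 r^2 times it, then the intrinsics apply), "world_to_cam" (4x4, takes a point from world to camera coordinates). Camera axes: x right, y down, z forward; pixel columns grow to the right and rows downward; lengths in m; the calibration is good to about 2 mm. A picture is of the moment at which its call begins. calibration takes no time and is no camera call.
- manip.close_job(): hands the job in; it is judged then, once.
Trained networks look in the newest picture that a camera, given by its name, has taken for a name from the list of things; names that differ only in an ending like _2 or _b are one class to them, and where a whole thing is asked for, a point or a joint stands for the part that bears it (a point fixed in the world has none). Each returns a list of dicts, best first, with "p" (0 to 1); they miss things now and then, are a little off and sometimes report something else, mostly with a low value. They report only what shows in the picture. A call takes as long as a camera call. They do not tell look-alikes from the thing itself.
- manip.cut_out(thing, camera): "region" (420x560 bool, what is visible of it) and "position" ([column, row] in pixels, amid what is visible of it).
The state is a dict: "time": time; "joint_positions": joint angles; "qvel": joint speeds; "tau": joint torques, N m; "tcp_pos": TCP position; "eef_rot": TCP orientation; "ft_force": force on the tool from outside, world axes, zero at the start; "ft_torque": the same for the moment, N m; "grip_width": finger opening in m; "finger_force": force on a finger pad.
Only numpy, scipy, OpenCV 4.12 (cv2) and the standard library are available. Lean on these libraries where they do the work, as an engineer would, in place of code of your own. Each camera call takes 0.05 s, during which the arm holds its last target. There are 200 camera calls.

## Working session

There is one attempt and no reset: what is moved stays moved. The work goes in short steps, Python scripts to look and compute and a tool call to move; the robot and the scene stay as the last step left them, time stands still between calls to the robot, and variables do not carry over. Pictures are saved under pics/ and viewed, at most 10 in all, crops included, and the job is handed in when it is done.

Besides the shell and the picture viewer there is one more tool, called after "Request:" by a JSON object that holds its "fn" and its "kwargs". carry_out: Moves the arm, as the interface text tells. Its arguments: {"type":"object","properties":{"rot":{"type":"array"},"travel":{"type":"array"},"claw":{"type":"array"},"grip_force":{"type":"number"}},"required":["rot","travel","claw"]}

```bash
mkdir -p pics; python3 - <<'E'
from station import manip
import cv2
for c in("scene","top"):
    cv2.imwrite(f"pics/{c}0.png",manip.read_camera(c))
    k=manip.calibration(c);print(c,k)
    for t in("wedge","red_button","blue_button","green_button","red_hole","blue_hole","panel_front","joystick","panel"):
        try:
            print(t,[(round(d["p"],2),[round(float(x),1) for x in d["position"]],int(d["region"].sum())) for d in manip.cut_out(t,c)][:5])
        except Exception as e: print(t,e)
print(manip.observe())
E
```

```text
scene {'camera_matrix': array([[412.73545495,   0.        , 288.26022854],
       [  0.        , 412.73545495, 212.88949012],
       [  0.        ,   0.        ,   1.        ]]), 'k1': -0.07730299879128583, 'world_to_cam': array([[ 0.32705859,  0.94482776,  0.01825338, -0.17830794],
       [ 0.75126574, -0.24824135, -0.61153578, -0.32313725],
       [-0.57326474,  0.21372117, -0.7910062 ,  1.52359857],
       [ 0.        ,  0.        ,  0.        ,  1.        ]])}
wedge [(0.78, [363.2, 210.8], 494), (0.76, [338.9, 177.7], 315), (0.64, [291.2, 180.9], 744), (0.31, [364.1, 154.6], 133)]
red_button [(0.58, [165.1, 273.3], 131), (0.48, [291.8, 277.8], 8247)]
blue_button []
green_button [(0.6, [425.1, 176.0], 298), (0.43, [155.7, 242.6], 135)]
red_hole [(0.72, [293.2, 282.6], 8317), (0.17, [162.7, 272.7], 137)]
blue_hole [(0.95, [292.4, 281.4], 8256), (0.5, [365.0, 207.7], 517)]
panel_front [(0.58, [292.7, 279.5], 8409)]
joystick [(0.62, [292.3, 279.3], 8307)]
panel [(0.87, [295.3, 279.9], 8146)]
top {'camera_matrix': array([[484.76482327,   0.        , 293.63115179],
       [  0.        
[... 891 characters left out ...]
]
{'time': 1.0, 'joint_positions': array([-1.28997781e+00,  1.50484258e-01,  1.43741534e+00, -1.98550479e-05,
        1.55379850e+00, -1.34007484e-01]), 'qvel': array([-0.00031945, -0.00090816,  0.00101653, -0.00087903, -0.00042634,
       -0.00099568]), 'tau': array([ 1.73440430e-04, -7.12803626e+01, -5.71050131e+01, -2.29677735e-04,
        1.31809094e-03,  2.34754475e-05]), 'tcp_pos': array([ 0.2317041 , -0.52620784,  0.23126789]), 'eef_rot': array([ 9.78566890e-01,  2.05929206e-01, -1.37659433e-05, -5.18518015e-05]), 'ft_force': array([-0.06461895, -0.01185793,  0.16752455]), 'ft_torque': array([0.01237001, 0.03164697, 0.00626717]), 'finger_force': 0.0, 'grip_width': 0.08537057584717124}
```

View pics/scene0.png

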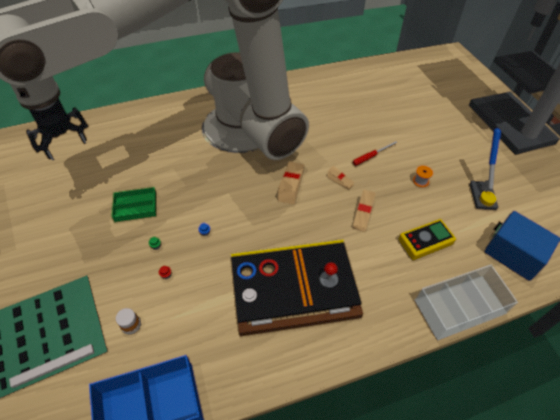

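View pics/top0.png

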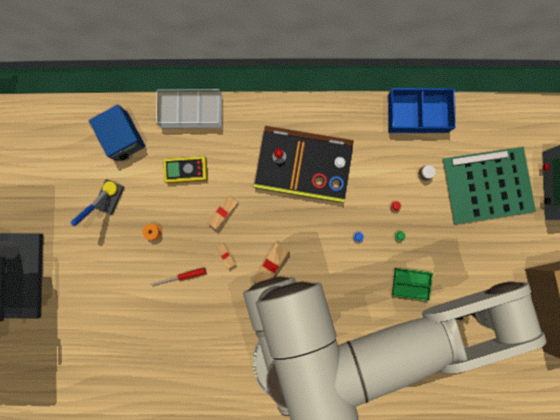

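The scene view shows the red button (165,272), blue (204,229), green (155,243) and the panel rings (269,268) and (246,270). There are three wedges at (291,181), (364,210) and (340,179). The middle-sized one looks like (364,210), which is (222,214) in the top view. Next I'll measure colour blobs at sub-pixel precision.

```bash
cat > h.py <<'E'
import numpy as np, cv2
from station import manip
from scipy.optimize import least_squares
C={c:manip.calibration(c) for c in("scene","top")}
def proj(c,P):
    k=C[c];P=np.atleast_2d(P);q=P@k["world_to_cam"][:3,:3].T+k["world_to_cam"][:3,3]
    s=q[:,:2]/q[:,2:];s=s*(1+k["k1"]*(s**2).sum(1,keepdims=True))
    K=k["camera_matrix"];return s*[K[0,0],K[1,1]]+K[:2,2]
def unproj(c,uv,z):
    k=C[c];K=k["camera_matrix"]
    s=cv2.undistortPoints(np.array(uv,float).reshape(-1,1,2),K,np.array([k["k1"],0,0,0.])).reshape(-1,2)
    T=np.linalg.inv(k["world_to_cam"]);d=np.c_[s,np.ones(len(s))]@T[:3,:3].T;o=T[:3,3]
    return o+d*((z-o[2])/d[:,2])[:,None]
def mask(img,col):
    h=cv2.cvtColor(img,cv2.COLOR_BGR2HSV);H,S,V=h[...,0],h[...,1].astype(int),h[...,2]
    r={"red":(H<7)|(H>172),"blue":(H>100)&(H<128),"green":(H>45)&(H<90),"yellow":(H>22)&(H<35)}[col]
    return r&(S>(170 if col in("red","yellow") else 140))&(V>60)
def blob(img,col,uv,r=14):
    """weighted blob near uv -> centroid, area, bbox"""
    m=mask(img,col).astype(np.uint8);n,l,st,ce=cv2.connectedComponentsWithStats(m,connectivity=8)
    best=[(np.hypot(*(ce[i]-uv)),i) for i in range(1,n) if st[i,4]>5]
    d,i=min(best);return ce[i],int(st[i,4]),st[i,:4],l==i
E
python3 - <<'E'
from h import *
I={c:manip.read_camera(c) for c in C}
for c,b in(("scene",(225,160,185,175)),("top",(195,115,220,165))):
    x,y,w,h=b;cv2.imwrite(f"pics/{c}1.png",cv2.resize(I[c][y:y+h,x:x+w],None,fx=3.5,fy=3.4,interpolation=cv2.INTER_CUBIC))
np.set_printoptions(precision=4,suppress=True)
for n,col,us,ut,z in(("red_b","red",(165,272),(396,206),.034),("blue_b","blue",(204,229),(358,237),.034),("green_b","green",(155,243),(400,236),.034),
  ("redring","red",(269,268),(319,181),.042),("bluering","blue",(246,270),(336,183),.042),("band","red",(364,209),(221,212),.035),("bigband","red",(291,175),(271,264),.035),("smallband","red",(340,177),(226,257),.03),("yellow","yellow",(290,246),(300,195),.036)):
    for c,u in(("scene",us),("top",ut)):
        ce,a,bb,_=blob(I[c],col,u);print(n,c,ce.round(1),a,bb,unproj(c,[ce],z)[0][:2])
E
```

```text
red_b scene [164.5 271.3] 108 [159 266  12  12] [ 0.5502 -0.3563]
red_b top [395.4 205.7] 67 [391 202  10   9] [ 0.5441 -0.3581]
blue_b scene [203.9 228.6] 82 [199 224  11  10] [ 0.4441 -0.2248]
blue_b top [358.1 236.5] 59 [354 233   9   8] [ 0.4366 -0.2262]
green_b scene [154.2 242.4] 81 [150 238  10  10] [ 0.4474 -0.3695]
green_b top [399.6 235.5] 53 [396 232   8   8] [ 0.4396 -0.371 ]
redring scene [268.4 266.9] 178 [259 259  20  18] [ 0.6294 -0.0866]
redring top [318.8 180. ] 88 [312 173  15  15] [ 0.6336 -0.0901]
bluering scene [246.  269.9] 178 [236 262  21  18] [ 0.6192 -0.1464]
bluering top [336.3 182.8] 103 [329 176  15  15] [ 0.6236 -0.1514]
band scene [364.  207.7] 76 [358 204  13   8] [0.5207 0.2515]
band top [222.  211.8] 64 [217 207  11  11] [0.5238 0.2473]
bigband scene [291.3 174.9] 67 [284 172  16   7] [0.3241 0.0862]
bigband top [270.2 265.8] 116 [263 259  16  14] [0.3362 0.0791]
smallband scene [340.7 175.7] 25 [338 173   6   6] [0.3728 0.2392]
smallband top [224.8 255.4] 29 [221 253   8   6] [0.372  0.2373]
yellow scene [286.8 248. ] 401 [231 240 113  17] [ 0.5842 -0.0185]
yellow top [299.  192.8] 253 [254 184  90  18] [ 0.5895 -0.0213]
```

View pics/scene1.png

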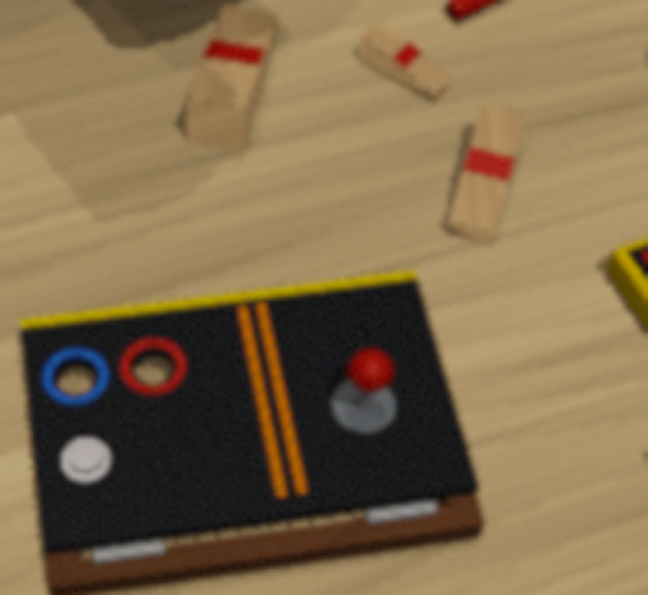

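View pics/top1.png

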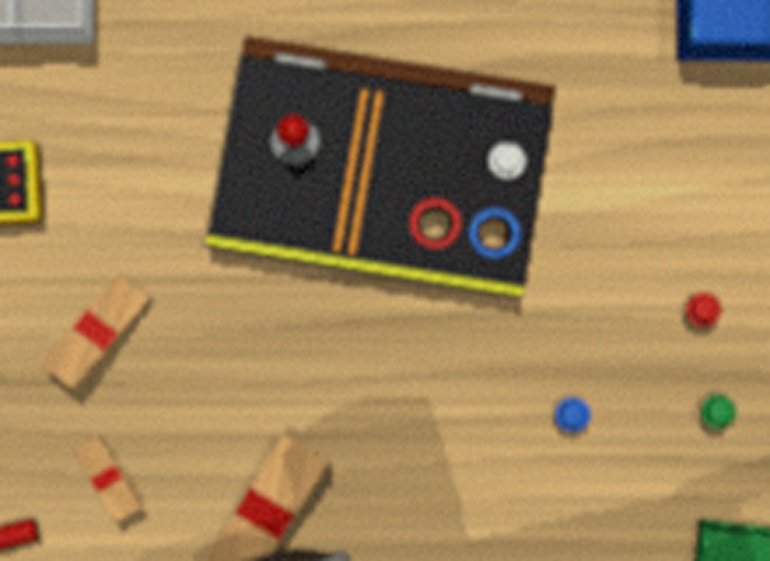

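The crops show the wedge with its red band amid its length, and the holes are clear. The cameras differ by a few mm, so I'll fit silhouettes using both.

```bash
cat >> h.py <<'E'
def hullmask(c,P):
    m=np.zeros((420*4,560*4),np.uint8);q=cv2.convexHull(((proj(c,P)+.5)*4).astype(np.float32)).round().astype(int)
    cv2.fillConvexPoly(m,q,255);return cv2.resize(m,(560,420),interpolation=cv2.INTER_AREA)/255.
def cen(m):
    y,x=np.nonzero(m);w=m[y,x];return np.array([(x*w).sum(),(y*w).sum()])/w.sum()
t=np.linspace(0,2*np.pi,24)
BUT=np.vstack([np.c_[r*np.cos(t),r*np.sin(t),0*t+z] for r,z in((.018,.02),(.018,.025),(.0125,.037))])
def button(c,uv,z0=0):
    p=unproj(c,[uv],z0+.03)[0][:2]
    for _ in range(3):
        e=cen(hullmask(c,BUT+[*p,z0]));p=p+unproj(c,[uv],z0+.03)[0][:2]-unproj(c,[e],z0+.03)[0][:2]
    return p
WED=np.array([[s*.06,y,z] for s,z in((1,0),(1,.02),(-1,0),(-1,.05)) for y in(-.02,.02)])
def place(P,p,scale=1):
    c,s=np.cos(p[2]),np.sin(p[2]);Q=P*scale;return np.c_[Q[:,0]*c-Q[:,1]*s+p[0],Q[:,0]*s+Q[:,1]*c+p[1],Q[:,2]]
E
python3 - <<'E'
from h import *
from scipy.optimize import minimize
np.set_printoptions(precision=4,suppress=True)
I={c:manip.read_camera(c) for c in C}
for n,col,us,ut in(("red_b","red",(165,272),(396,206)),("blue_b","blue",(204,229),(358,237)),("green","green",(155,243),(400,236))):
    print(n,[button(c,blob(I[c],col,u)[0]) for c,u in(("scene",us),("top",ut))])
for name,pix in(("mid",{"scene":(364,210),"top":(222,214)}),("big",{"scene":(291,181),"top":(272,262)}),("small",{"scene":(340,179),"top":(226,257)})):
  R={}
  for c in C:
    m=np.zeros((420,560),np.uint8)
    for d in manip.cut_out("wedge",c):
        if np.hypot(*(np.array(d["position"])-pix[c]))<12: R[c]=d["region"].astype(float);break
  print(name,{c:(int(r.sum()),cen(r)) for c,r in R.items()})
  b0=unproj("top",[pix["top"]],.03)[0]
  for c in ([k for k in R]+["both"] if name=="mid" else list(R)):
    cs=list(R) if c=="both" else [c]
    for y0 in(-1.0,2.14,1,-2.14) if name!="mid" else (-.65,2.49):
      f=lambda p:sum(np.abs(hullmask(k,place(WED,p,p[3]))-R[k]).sum() for k in cs)
      r=minimize(f,[b0[0],b0[1],y0,1],method="Nelder-Mead",options=dict(initial_simplex=[[b0[0]+a,b0[1]+b,y0+d,1+e] for a,b,d,e in((0,0,0,0),(.01,0,0,0),(0,.01,0,0),(0,0,.2,0),(0,0,0,.1))],maxiter=150))
      if name=="mid" or r.fun<250: print(name,c,r.x,r.fun)
# panel yellow strip lines
for c,u in(("scene",(290,246)),("top",(300,195))):
    m=blob(I[c],"yellow",u)[3];y,x=np.nonzero(m);P=unproj(c,np.c_[x,y],.040)[:,:2]
    v=cv2.fitLine(P.astype(np.float32),cv2.DIST_HUBER,0,.001,.001).ravel();s=np.sign(v[1]);d=v[:2]*s;tt=(P-v[2:])@d
    print(c,"yaw",np.arctan2(-d[0],d[1]),"len",np.ptp(tt),"mid",v[2:]+d*(tt.max()+tt.min())/2)
E
```

```text
red_b [array([ 0.5431, -0.358 ]), array([ 0.5451, -0.3602])]
blue_b [array([ 0.436 , -0.2249]), array([ 0.4374, -0.2273])]
green [array([ 0.4392, -0.371 ]), array([ 0.4403, -0.3731])]
mid {'scene': (514, array([363.7802, 210.5973])), 'top': (474, array([221.8481, 212.6835]))}
mid scene [ 0.5206  0.2534 -0.6416  0.9753] 38.22745098039215
mid scene [0.5183 0.2549 2.4977 1.0261] 92.71372549019607
mid top [ 0.5241  0.2487 -0.6539  1.0224] 30.976470588235294
mid top [0.5233 0.2497 2.4439 1.0218] 44.3921568627451
mid both [ 0.5226  0.251  -0.6459  0.9863] 97.83921568627451
mid both [0.5212 0.2519 2.4993 0.994 ] 176.52549019607844
big {'scene': (730, array([290.4055, 182.0781])), 'top': (564, array([271.4397, 262.8422]))}
big scene [ 0.342   0.0766 -0.6547  1.0927] 100.39215686274508
big scene [0.3311 0.0838 2.5777 1.2711] 34.49411764705882
big scene [0.331  0.083  2.5713 1.2609] 35.96078431372549
big scene [ 0.3427  0.0781 -0.6167  1.0849] 106.30980392156863
big top [ 0.3454  0.0754 -0.5258  1.1226] 99.88627450980393
big top [0.3422 0.0763 2.5683 1.1808] 87.46274509803922
big top [0.3426 0.0767 2.5767 1.1801] 87.2627450980392
big top [ 0.3462  0.0753 -0.5448  1.1508] 100.69411764705882
small {'scene': (301, array([339.8439, 177.093 ])), 'top': (249, array([224.8193, 255.2169]))}
small scene [0.3659 0.2436 0.529  0.6928] 21.59607843137255
small scene [0.3622 0.2405 3.4018 0.7556] 67.25098039215686
small scene [0.365  0.2437 0.5583 0.6962] 25.094117647058823
small scene [ 0.3628  0.2428 -2.8143  0.7337] 65.13333333333334
small top [0.3727 0.2392 0.5779 0.7483] 22.082352941176474
small top [0.3716 0.2392 3.6706 0.731 ] 18.2156862745098
small top [0.3725 0.2393 0.5574 0.7449] 21.705882352941178
small top [ 0.3714  0.2391 -2.6157  0.733 ] 17.968627450980392
scene yaw -0.16935618 len 0.3181640660851297 mid [ 0.5872 -0.0163]
top yaw -0.16883439 len 0.3149629794536806 mid [ 0.5895 -0.0195]
```

Request:
{"fn": "carry_out", "kwargs": {"rot": [[0,0,-0.18],[0,0,-0.36],[0,0,-0.54],[0,0,-0.72],[0,0,-0.9]], "travel": [[0.09,-0.06,0.02],[0.18,-0.12,0.05],[0.27,-0.18,0.08],[0.36,-0.24,0.1],[0.45,-0.3,0.12]], "claw": [-0.06,-0.06,-0.06,-0.06,-0.06], "grip_force": 40}}

```text
time: 2.0
tcp_pos: [0.3486, -0.3423, 0.183]
eef_rot: [0.845, 0.534, 0.0, 0.0]
ft_force: [1.1, -0.9, 1.0]
grip_width: 0.045
finger_force: 0.0
```

```bash
cat >> h.py <<'E'
from scipy.spatial.transform import Rotation as Ro
def go(p,phi,x=None,R=None):
    """travel/rot numbers from present pose to world p with tool down, heading phi"""
    s=manip.observe();x=s["tcp_pos"] if x is None else x;R=Ro.from_quat(s["eef_rot"]) if R is None else R
    G=Ro.from_matrix(np.array([[np.cos(phi),np.sin(phi),0],[np.sin(phi),-np.cos(phi),0],[0,0,-1]]))
    np.set_printoptions(precision=4,suppress=True)
    print("travel",R.inv().apply(np.array(p)-x)/.4,"rot",(R.inv()*G).as_rotvec()/(np.pi/4),"dist",np.linalg.norm(np.array(p)-x));return np.array(p),G
def st():
    s=manip.observe();q=Ro.from_quat(s["eef_rot"]).as_matrix()
    print("t",s["time"],"tcp",s["tcp_pos"].round(4),"phi",np.arctan2(q[1,0],q[0,0]).round(4),"tilt",q[:2,2].round(4),"F",s["ft_force"].round(1),"w",round(s["grip_width"],4),"ff",round(s["finger_force"],1))
E
python3 - <<'E'
from h import *
st();a=go([.4367,-.2261,.12],1.402);go([.4367,-.2261,.026],1.402,*a)
E
```

```text
t 2.0 tcp [ 0.3486 -0.3423  0.183 ] phi 1.1271 tilt [ 0.0001 -0.0001] F [ 1.1 -0.9  1. ] w 0.045 ff 0.0
travel [0.3569 0.0741 0.1575] rot [ 0.0002  0.     -0.35  ] dist 0.15883025003774923
travel [0.    0.    0.235] rot [0. 0. 0.] dist 0.094
```

Request:
{"fn": "carry_out", "kwargs": {"rot": [[0,0,-0.12],[0,0,-0.24],[0,0,-0.35],[0,0,-0.35],[0,0,-0.35]], "travel": [[0.1,0.02,0.05],[0.2,0.04,0.1],[0.3,0.06,0.14],[0.357,0.074,0.157],[0.357,0.074,0.157]], "claw": [-0.06,-0.06,-0.06,-0.06,-0.06]}}

```text
time: 2.5
tcp_pos: [0.4377, -0.2256, 0.1195]
eef_rot: [0.765, 0.644, 0.0, -0.001]
ft_force: [-0.2, 0.5, -0.2]
grip_width: 0.0453
finger_force: 0.0
```

Request:
{"fn": "carry_out", "kwargs": {"rot": [[0,0,0],[0,0,0],[0,0,0],[0,0,0],[0,0,0]], "travel": [[0,0,0.06],[0,0,0.12],[0,0,0.18],[0,0,0.22],[0,0,0.235]], "claw": [-0.06,-0.06,-0.06,-0.06,-0.06]}}

```text
time: 3.0
tcp_pos: [0.436, -0.2282, 0.0253]
eef_rot: [0.766, 0.643, -0.0, -0.001]
ft_force: [0.3, 0.5, -0.0]
grip_width: 0.0453
finger_force: 0.0
```

Request:
{"fn": "carry_out", "kwargs": {"rot": [[0,0,0],[0,0,0],[0,0,0],[0,0,0],[0,0,0]], "travel": [[0,0,0],[0,0,0],[0,0,0],[0,0,0],[0,0,0]], "claw": [0,0.2,0.5,1,1], "grip_force": 30}}

```text
time: 3.5
tcp_pos: [0.4372, -0.2285, 0.0275]
eef_rot: [0.766, 0.643, 0.0, 0.001]
ft_force: [-1.1, -0.1, 7.4]
grip_width: 0.0235
finger_force: 29.3
```

Request:
{"fn": "carry_out", "kwargs": {"rot": [[0,0,0],[0,0,0],[0,0,0],[0,0,0],[0,0,0]], "travel": [[0,0,-0.05],[0,0,-0.12],[0,0,-0.2],[0,0,-0.25],[0,0,-0.25]], "claw": [1,1,1,1,1]}}

```text
time: 4.0
tcp_pos: [0.4378, -0.2288, 0.1297]
eef_rot: [0.766, 0.643, 0.001, 0.002]
ft_force: [-0.4, -0.4, -1.3]
grip_width: 0.0231
finger_force: 29.6
```

```bash
python3 - <<'E'
from h import *
st()
I={c:manip.read_camera(c) for c in C};st()
s=manip.observe();a=[]
for c in C:
    e=proj(c,s["tcp_pos"]+[0,0,0])[0];ce,n,bb,_=blob(I[c],"blue",e);print(c,e,ce,n,bb,button(c,ce,s["tcp_pos"][2]-.026))
    x,y=e.astype(int);a.append(cv2.resize(I[c][y-40:y+30,x-45:x+45],None,fx=4.4,fy=4.4,interpolation=cv2.INTER_CUBIC))
cv2.imwrite("pics/held1.png",np.hstack(a))
# hole hover: front hole
E
```

```text
t 4.0 tcp [ 0.4378 -0.2288  0.1297] phi 1.3966 tilt [ 0.004  -0.0029] F [-0.4 -0.4 -1.3] w 0.0231 ff 29.6
t 4.1 tcp [ 0.4368 -0.2281  0.1267] phi 1.3966 tilt [ 0.0007 -0.0004] F [-0.  -1.8 -0.3] w 0.023 ff 29.6
scene [197.33117614 207.08461087] [202.19230769 206.23076923] 26 [200 202   5  10] [ 0.43604939 -0.21499807]
top [362.39231169 235.89751567] [336.25252525 182.71717172] 99 [329 176  15  15] [ 0.61363768 -0.14341093]
```

View pics/held1.png

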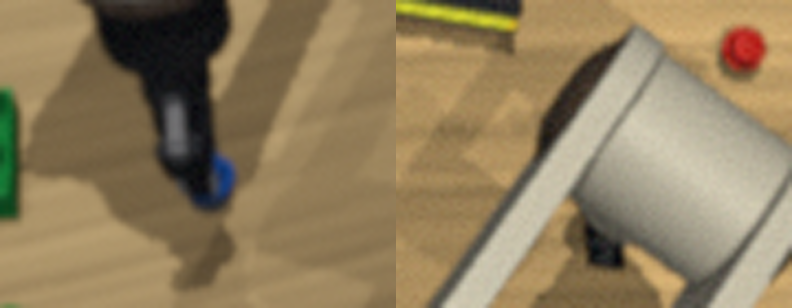

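Request:
{"fn": "carry_out", "kwargs": {"rot": [[0,0,-0.18],[0,0,-0.36],[0,0,-0.54],[0,0,-0.72],[0,0,-0.9]], "travel": [[0.03,0.05,0],[0.08,0.13,0],[0.14,0.22,0],[0.2,0.31,0],[0.25,0.38,0]], "claw": [1,1,1,1,1]}}

```text
time: 4.6
tcp_pos: [0.6052, -0.1546, 0.1249]
eef_rot: [0.493, 0.87, -0.0, -0.001]
ft_force: [0.2, -1.7, -0.6]
grip_width: 0.0234
finger_force: 29.6
```

```bash
python3 - <<'E'
from h import *
st();go([.6214,-.1485,.126],2.972)
E
```

```text
t 4.6 tcp [ 0.6052 -0.1546  0.1249] phi 2.1097 tilt [-0.0015  0.0008] F [ 0.2 -1.7 -0.6] w 0.0234 ff 29.6
travel [-0.0077  0.0426 -0.0027] rot [-0.0003 -0.0023 -1.098 ] dist 0.017360731502537096
```

Request:
{"fn": "carry_out", "kwargs": {"rot": [[0,0,-0.18],[0,0,-0.36],[0,0,-0.54],[0,0,-0.72],[0,0,-0.9]], "travel": [[0,0.01,0],[0,0.02,0],[-0.004,0.03,0],[-0.008,0.043,0],[-0.008,0.043,0]], "claw": [1,1,1,1,1]}}

```text
time: 5.1
tcp_pos: [0.6202, -0.1496, 0.1249]
eef_rot: [0.162, 0.987, 0.0, -0.001]
ft_force: [0.0, -0.3, -0.8]
grip_width: 0.023
finger_force: 29.6
```

Request:
{"fn": "carry_out", "kwargs": {"rot": [[0,0,-0.1],[0,0,-0.2],[0,0,-0.2]], "travel": [[0,0,0],[0,0,0],[0,0,0]], "claw": [1,1,1]}}

```text
time: 5.4
tcp_pos: [0.6198, -0.1498, 0.1252]
eef_rot: [0.086, 0.996, 0.0, -0.001]
ft_force: [0.1, 0.1, -0.8]
grip_width: 0.0231
finger_force: 29.6
```

```bash
python3 - <<'E'
from h import *
st()
I={c:manip.read_camera(c) for c in C};st()
s=manip.observe();a=[]
for c in C:
    e=proj(c,s["tcp_pos"]+[0,0,0])[0]
    x,y=e.astype(int);a.append(cv2.resize(I[c][y-30:y+40,x-35:x+35],None,fx=5.7,fy=5.7,interpolation=cv2.INTER_CUBIC))
    ce,n,bb,_=blob(I[c],"blue",e);print(c,e,ce,n,bb,button(c,ce,s["tcp_pos"][2]-.026))
cv2.imwrite("pics/held2.png",np.hstack(a))
E
```

```text
t 5.4 tcp [ 0.6198 -0.1498  0.1252] phi 2.9689 tilt [-0.0017  0.0007] F [ 0.1  0.1 -0.8] w 0.0231 ff 29.6
t 5.5 tcp [ 0.6199 -0.1498  0.1256] phi 2.965 tilt [-0.0012  0.0006] F [-0.7 -0.8 -1.2] w 0.023 ff 29.6
scene [242.63510939 253.81106369] [243.17857143 254.33928571] 112 [238 248  12  13] [ 0.61975244 -0.1488367 ]
top [338.09805947 180.61693024] [332.97560976 186.31707317] 41 [329 180  13  11] [ 0.60171854 -0.13248161]
```

View pics/held2.png

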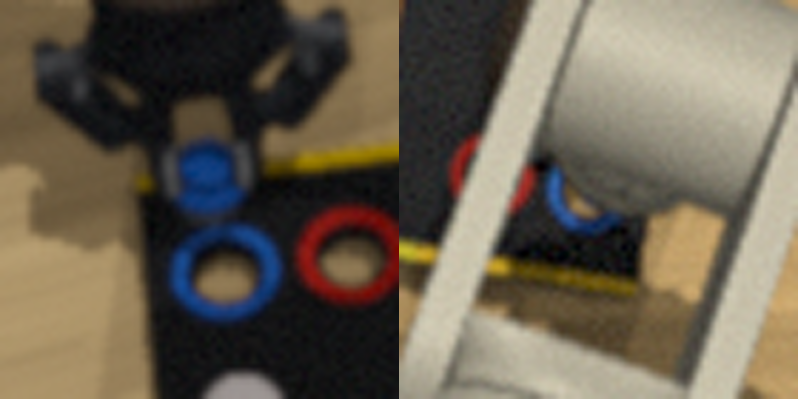

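The scene half shows the blue button held upright at about (206,178), with the blue ring at (225,272) and red ring at (350,255) unobstructed. I'll lower it and re-measure against the ring in that same camera.

Request:
{"fn": "carry_out", "kwargs": {"rot": [[0,0,0],[0,0,0],[0,0,0],[0,0,0]], "travel": [[0,0.006,0.04],[0,0.006,0.09],[0,0.006,0.125],[0,0.006,0.125]], "claw": [1,1,1,1]}}

```text
time: 5.9
tcp_pos: [0.6196, -0.1472, 0.0742]
eef_rot: [0.088, 0.996, 0.001, -0.002]
ft_force: [-0.0, -0.4, 0.2]
grip_width: 0.0233
finger_force: 29.6
```

```bash
python3 - <<'E'
from h import *
np.set_printoptions(precision=4,suppress=True)
I={c:manip.read_camera(c) for c in C};st()
s=manip.observe();a=[]
x,y=242,262
a.append(cv2.resize(I["scene"][y-35:y+35,x-35:x+35],None,fx=5.7,fy=5.7,interpolation=cv2.INTER_CUBIC))
cv2.imwrite("pics/held3.png",np.hstack(a))
e=proj("scene",s["tcp_pos"])[0]
n,l,stt,ce=cv2.connectedComponentsWithStats(mask(I["scene"],"blue").astype(np.uint8));
for i in range(1,n):
    if abs(ce[i]-e).max()<30:print(ce[i],stt[i],button("scene",ce[i],s["tcp_pos"][2]-.026))
E
```

```text
t 6.0 tcp [ 0.6207 -0.1476  0.0767] phi 2.9667 tilt [-0.0002  0.0001] F [-1.1  0.4 -0.3] w 0.0231 ff 29.6
[245.8447 268.1893] [237 258  20  21 206] [ 0.632  -0.1486]
```

View pics/held3.png

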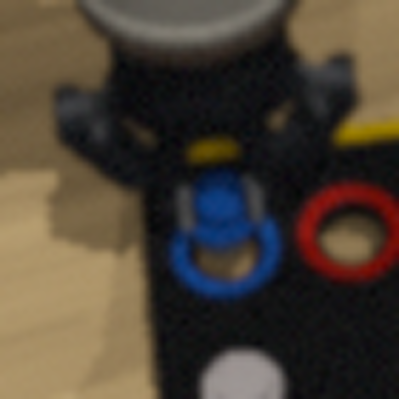

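The button's rim spans columns 192–247, with the ring centred near 225: nearly aligned. I'll lower it gently and watch the force.

Request:
{"fn": "carry_out", "kwargs": {"rot": [[0,0,0],[0,0,0],[0,0,0],[0,0,0],[0,0,0]], "travel": [[0,0.001,0.012],[0,0.001,0.022],[0,0.001,0.03],[0,0.001,0.035],[0,0.001,0.035]], "claw": [1,1,1,1,1]}}

```text
time: 6.5
tcp_pos: [0.6209, -0.1472, 0.0624]
eef_rot: [0.087, 0.996, 0.0, 0.0]
ft_force: [2.9, 0.6, -0.3]
grip_width: 0.0232
finger_force: 29.7
```

```bash
python3 -c "
from h import *
st();print(manip.observe()['ft_torque'])"
```

```text
t 6.5 tcp [ 0.6209 -0.1472  0.0624] phi 2.9673 tilt [0.0004 0.0001] F [ 2.9  0.6 -0.3] w 0.0232 ff 29.7
[ 0.08938248 -0.48720455  0.00439702]
```

Request:
{"fn": "carry_out", "kwargs": {"rot": [[0,0,0],[0,0,0],[0,0,0],[0,0,0],[0,0,0]], "travel": [[-0.003,0,0.006],[-0.003,0,0.015],[-0.003,0,0.025],[-0.003,0,0.031],[-0.003,0,0.033]], "claw": [1,1,1,1,1]}}

```text
time: 7.0
tcp_pos: [0.6222, -0.1475, 0.0496]
eef_rot: [0.087, 0.996, -0.0, 0.0]
ft_force: [-0.1, 0.9, 11.9]
grip_width: 0.0233
finger_force: 30.7
```

```bash
python3 -c "
from h import *
st();print(manip.observe()['ft_torque'])"
```

```text
t 7.0 tcp [ 0.6222 -0.1475  0.0496] phi 2.9674 tilt [ 0.0008 -0.0001] F [-0.1  0.9 11.9] w 0.0233 ff 30.7
[ 0.33574883 -0.0458553   0.01075682]
```

Request:
{"fn": "carry_out", "kwargs": {"rot": [[0,0,0],[0,0,0],[0,0,0],[0,0,0],[0,0,0]], "travel": [[0,0,0],[0,0,0],[0,0,0],[0,0,-0.07],[0,0,-0.19]], "claw": [0.2,0,0,0,0]}}

```text
time: 7.5
tcp_pos: [0.6202, -0.1469, 0.1229]
eef_rot: [0.087, 0.996, 0.001, -0.003]
ft_force: [0.5, -0.0, 0.6]
grip_width: 0.0425
finger_force: 0.0
```

Request:
{"fn": "carry_out", "kwargs": {"rot": [[0,0,0],[0,0,0],[0,0,0],[0,0,0],[0,0,0]], "travel": [[0.02,-0.11,0],[0.04,-0.23,0],[0.06,-0.35,0],[0.08,-0.46,0],[0.102,-0.554,0.05]], "claw": [0,0,0,0,0]}}

```text
time: 8.0
tcp_pos: [0.5431, -0.3614, 0.1074]
eef_rot: [0.087, 0.996, -0.001, 0.002]
ft_force: [1.7, 0.3, 0.0]
grip_width: 0.0428
finger_force: 0.0
```

```bash
python3 - <<'E'
from h import *
I={c:manip.read_camera(c) for c in C};st()
x,y=250,262
cv2.imwrite("pics/seat1.png",np.hstack([cv2.resize(I["scene"][y-35:y+35,x-35:x+35],None,fx=5.7,fy=5.7,interpolation=cv2.INTER_CUBIC),cv2.resize(I["top"][145:215,290:360],None,fx=5.7,fy=5.7,interpolation=cv2.INTER_CUBIC)]))
for c,u in(("scene",(165,272)),("top",(396,206))):
    b=blob(I[c],"red",u);print(c,b[:3],button(c,b[0]))
for c,u in(("scene",(246,262)),("top",(336,183))):
    n,l,stt,ce=cv2.connectedComponentsWithStats(mask(I[c],"blue").astype(np.uint8))
    print(c,[(ce[i],stt[i],unproj(c,[ce[i]],.042)) for i in range(1,n) if abs(ce[i]-u).max()<20])
go([.5441,-.3591,.1],2.972)
E
```

```text
t 8.1 tcp [ 0.5403 -0.362   0.1025] phi 2.9632 tilt [-0.0032  0.0014] F [ 0.3 -0.2 -1.4] w 0.0428 ff 0.0
scene (array([164.50892857, 271.24107143]), 112, array([159, 266,  12,  12], dtype=int32)) [ 0.54270278 -0.35764169]
top (array([398.33333333, 208.66666667]), 6, array([397, 207,   4,   4], dtype=int32)) [ 0.53479426 -0.37016538]
scene [(array([246.13175676, 270.21283784]), array([236, 262,  21,  18, 296], dtype=int32), array([[ 0.62042174, -0.14633626,  0.042     ]]))]
top [(array([335.96590909, 182.94886364]), array([329, 176,  15,  15, 176], dtype=int32), array([[ 0.62316099, -0.1500688 ,  0.042     ]]))]
travel [-0.008   0.0089  0.0063] rot [ 0.0011 -0.0043 -0.0111] dist 0.005408260479607817
```

View pics/seat1.png

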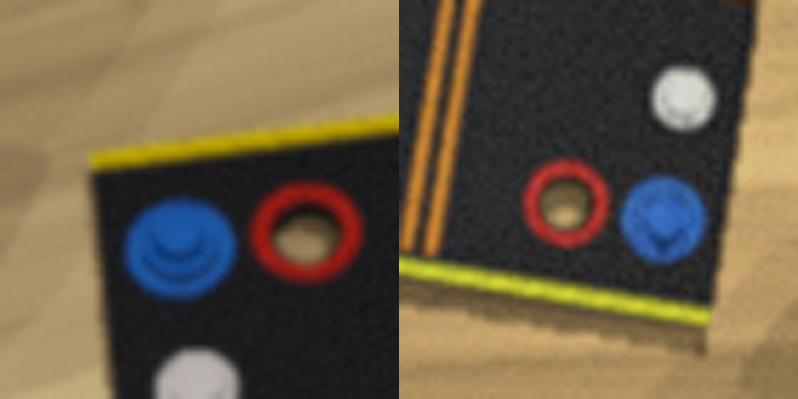

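The blue button is seated flat and concentric at (180,248). Now picking the red one.

Request:
{"fn": "carry_out", "kwargs": {"rot": [[0,0,0],[0,0,0],[0,0,0],[0,0,0],[0,0,0]], "travel": [[-0.005,0.008,0.05],[-0.005,0.008,0.1],[-0.005,0.008,0.15],[-0.005,0.008,0.18],[-0.005,0.008,0.193]], "claw": [0,0,0,0,0]}}

```text
time: 8.6
tcp_pos: [0.5456, -0.3551, 0.027]
eef_rot: [0.087, 0.996, 0.001, -0.001]
ft_force: [1.0, -0.4, -0.1]
grip_width: 0.0425
finger_force: 0.0
```

Request:
{"fn": "carry_out", "kwargs": {"rot": [[0,0,0],[0,0,0],[0,0,0],[0,0,0],[0,0,0]], "travel": [[0,0,0],[0,0,0],[0,0,0],[0,0,0],[0,0,0]], "claw": [0.2,0.4,1,1,1], "grip_force": 30}}

```text
time: 9.1
tcp_pos: [0.5461, -0.356, 0.0288]
eef_rot: [0.087, 0.996, -0.0, 0.0]
ft_force: [-0.5, 0.1, 5.8]
grip_width: 0.0231
finger_force: 29.6
```

Request:
{"fn": "carry_out", "kwargs": {"rot": [[0,0,0],[0,0,0],[0,0,0],[0,0,0],[0,0,0]], "travel": [[0,0,-0.04],[0,0,-0.1],[0,0,-0.18],[0,0,-0.25],[0,0,-0.25]], "claw": [1,1,1,1,1]}}

```text
time: 9.6
tcp_pos: [0.5471, -0.3568, 0.1337]
eef_rot: [0.087, 0.996, -0.002, 0.003]
ft_force: [0.2, -0.4, -0.7]
grip_width: 0.023
finger_force: 29.3
```

```bash
python3 - <<'E'
from h import *
I=manip.read_camera("scene");st();s=manip.observe()
e=proj("scene",s["tcp_pos"])[0];b=blob(I,"red",e);print(e,b[:3],button("scene",b[0],s["tcp_pos"][2]-.026))
go([.6323,-.0884,.127],2.972)
E
```

```text
t 9.65 tcp [ 0.5465 -0.3563  0.1312] phi 2.9674 tilt [ 0.0031 -0.0025] F [-0.1 -0.2 -1.5] w 0.0233 ff 29.3
[155.71884702 250.86356669] (array([154.85714286, 251.21428571]), 98, array([150, 245,  12,  12], dtype=int32)) [ 0.54485797 -0.35903298]
travel [-0.0952  0.6968  0.0094] rot [-0.0025  0.0044 -0.0059] dist 0.2813391435049163
```

Request:
{"fn": "carry_out", "kwargs": {"rot": [[0,0,0],[0,0,0],[0,0,0],[0,0,0],[0,0,0]], "travel": [[-0.01,0.08,0],[-0.03,0.2,0],[-0.05,0.32,0],[-0.06,0.44,0],[-0.08,0.56,0]], "claw": [1,1,1,1,1]}}

```text
time: 10.15
tcp_pos: [0.6158, -0.1387, 0.1277]
eef_rot: [0.087, 0.996, 0.0, -0.001]
ft_force: [1.3, -0.0, -0.4]
grip_width: 0.0231
finger_force: 29.4
```

Request:
{"fn": "carry_out", "kwargs": {"rot": [[0,0,0],[0,0,0],[0,0,0],[0,0,0],[0,0,0]], "travel": [[-0.01,0.08,0],[-0.019,0.137,0.04],[-0.019,0.137,0.09],[-0.019,0.137,0.13],[-0.019,0.137,0.13]], "claw": [1,1,1,1,1]}}

```text
time: 10.65
tcp_pos: [0.6317, -0.088, 0.0734]
eef_rot: [0.087, 0.996, 0.0, -0.002]
ft_force: [0.6, -0.2, -0.6]
grip_width: 0.0229
finger_force: 29.4
```

```bash
python3 - <<'E'
from h import *
I=manip.read_camera("scene");st();s=manip.observe()
x,y=266,260
cv2.imwrite("pics/held4.png",cv2.resize(I[y-35:y+35,x-35:x+35],None,fx=5.7,fy=5.7,interpolation=cv2.INTER_CUBIC))
go([.6335,-.0884,.062],2.972)
E
```

```text
t 10.7 tcp [ 0.6324 -0.0884  0.075 ] phi 2.9668 tilt [-0.0024  0.0006] F [-0.1  0.4 -0.1] w 0.023 ff 29.4
travel [-0.0029  0.0004  0.0326] rot [ 0.0003 -0.0032 -0.0067] dist 0.013079645036243811
```

View pics/held4.png

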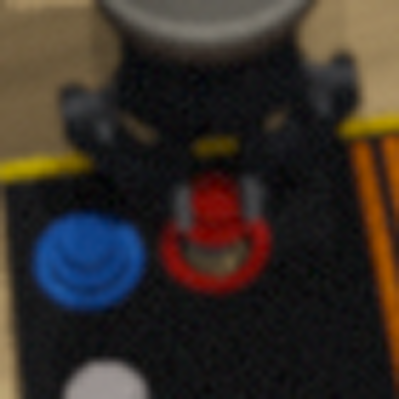

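The red button at (214,208) sits over its ring at (216,245), aligned the same way the blue one was. Lowering.

Request:
{"fn": "carry_out", "kwargs": {"rot": [[0,0,0],[0,0,0],[0,0,0],[0,0,0],[0,0,0]], "travel": [[-0.003,0,0.012],[-0.003,0,0.022],[-0.003,0,0.03],[-0.003,0,0.034],[-0.003,0,0.034]], "claw": [1,1,1,1,1]}}

```text
time: 11.2
tcp_pos: [0.6342, -0.0882, 0.0623]
eef_rot: [0.087, 0.996, 0.0, -0.0]
ft_force: [-0.5, 2.5, -1.2]
grip_width: 0.0234
finger_force: 29.2
```

```bash
python3 -c "
from h import *
st();print(manip.observe()['ft_torque'])"
```

```text
t 11.2 tcp [ 0.6342 -0.0882  0.0623] phi 2.9673 tilt [-0.0003  0.0003] F [-0.5  2.5 -1.2] w 0.0234 ff 29.2
[ 0.45882813 -0.01123488 -0.02065081]
```

Request:
{"fn": "carry_out", "kwargs": {"rot": [[0,0,0],[0,0,0],[0,0,0],[0,0,0],[0,0,0]], "travel": [[0,0.002,0.006],[0,0.002,0.015],[0,0.002,0.024],[0,0.002,0.03],[0,0.002,0.032]], "claw": [1,1,1,1,1]}}

```text
time: 11.7
tcp_pos: [0.6349, -0.0878, 0.0504]
eef_rot: [0.087, 0.996, -0.0, 0.001]
ft_force: [-3.1, -0.9, 15.1]
grip_width: 0.0231
finger_force: 31.3
```

```bash
python3 -c "
from h import *
st();print(manip.observe()['ft_torque'])"
```

```text
t 11.7 tcp [ 0.6349 -0.0878  0.0504] phi 2.9673 tilt [ 0.0013 -0.0005] F [-3.1 -0.9 15.1] w 0.0231 ff 31.3
[0.06406336 0.5323656  0.05405505]
```

Request:
{"fn": "carry_out", "kwargs": {"rot": [[0,0,0],[0,0,0],[0,0,0],[0,0,0],[0,0,0]], "travel": [[0,0,0],[0,0,0],[0,0,-0.07],[0,0,-0.19],[0,0,-0.28]], "claw": [0.2,0,0,0,0]}}

```text
time: 12.2
tcp_pos: [0.6345, -0.0875, 0.1638]
eef_rot: [0.087, 0.996, -0.0, 0.0]
ft_force: [1.0, -0.4, -0.3]
grip_width: 0.043
finger_force: 0.0
```

Request:
{"fn": "carry_out", "kwargs": {"rot": [[0,0,0.1],[0,0,0.2],[0,0,0.3],[0,0,0.4],[0,0,0.5]], "travel": [[0.05,0.08,0],[0.11,0.18,0],[0.17,0.28,0],[0.23,0.38,0],[0.29,0.48,0]], "claw": [-0.2,-0.4,-0.65,-0.65,-0.65]}}

```text
time: 12.7
tcp_pos: [0.5525, 0.1232, 0.1616]
eef_rot: [0.281, 0.96, 0.0, -0.0]
ft_force: [0.7, 0.2, -0.4]
grip_width: 0.0704
finger_force: 0.0
```

```bash
python3 - <<'E'
from h import *
st();go([.4895,.2773,.1],2.495)
I={c:manip.read_camera(c) for c in C}
x,y=250,262
cv2.imwrite("pics/seat2.png",np.hstack([cv2.resize(I["scene"][y-35:y+35,x-35:x+35],None,fx=5.7,fy=5.7,interpolation=cv2.INTER_CUBIC),cv2.resize(I["top"][145:215,290:360],None,fx=5.7,fy=5.7,interpolation=cv2.INTER_CUBIC)]))
b=[blob(I[c],"red",u)[:2] for c,u in(("scene",(269,262)),("top",(319,181)))];print(b)
E
```

```text
t 12.7 tcp [0.5525 0.1232 0.1616] phi 2.5711 tilt [-0.      0.0001] F [ 0.7  0.2 -0.4] w 0.0704 ff 0.0
travel [0.3407 0.2392 0.1541] rot [ 0.0001 -0.0001  0.0969] dist 0.177557226751791
[(array([268.343 , 267.1625]), 277), (array([318.8291, 180.1709]), 158)]
```

View pics/seat2.png

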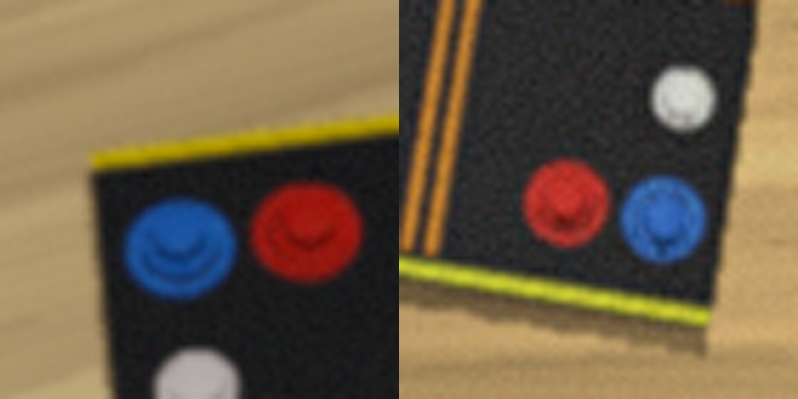

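Both buttons are seated flat, red at (306,232) and blue at (180,248). Next I go to the wedge and grip it.

Request:
{"fn": "carry_out", "kwargs": {"rot": [[0,0,0.03],[0,0,0.06],[0,0,0.097],[0,0,0.097],[0,0,0.097]], "travel": [[0.08,0.06,0.03],[0.17,0.12,0.07],[0.26,0.18,0.11],[0.341,0.239,0.154],[0.341,0.239,0.154]], "claw": [-0.65,-0.65,-0.65,-0.65,-0.65]}}

```text
time: 13.3
tcp_pos: [0.4871, 0.2785, 0.0977]
eef_rot: [0.314, 0.949, -0.001, -0.002]
ft_force: [0.2, -0.3, -0.0]
grip_width: 0.0704
finger_force: 0.0
```

Request:
{"fn": "carry_out", "kwargs": {"rot": [[0,0,0],[0,0,0],[0,0,0],[0,0,0],[0,0,0]], "travel": [[0,0,0.06],[0,0,0.12],[0,0,0.17],[0,0,0.2],[0,0,0.215]], "claw": [-0.65,-0.65,-0.65,-0.65,-0.65]}}

```text
time: 13.8
tcp_pos: [0.4898, 0.2751, 0.0133]
eef_rot: [0.316, 0.949, -0.0, -0.0]
ft_force: [0.3, -0.0, -0.3]
grip_width: 0.0705
finger_force: 0.0
```

```bash
python3 - <<'E'
from h import *
I={c:manip.read_camera(c) for c in C};st()
for c,u in(("scene",(364,208)),("top",(222,212))):
    b=blob(I[c],"red",u);print(c,b[:3],unproj(c,[b[0]],.035))
go([.4895,.2773,.014],2.495)
E
```

```text
t 13.9 tcp [0.4899 0.2753 0.0139] phi 2.4983 tilt [-0.0005 -0.0002] F [-0.5  0.2  0.3] w 0.0708 ff 0.0
scene (array([363.97468354, 207.67088608]), 79, array([358, 204,  13,   8], dtype=int32)) [[0.52057606 0.25141648 0.035     ]]
top (array([198.875, 173.125]), 8, array([198, 172,   3,   3], dtype=int32)) [[0.65992744 0.32988625 0.035     ]]
travel [ 0.0038  0.0034 -0.0002] rot [-0.0006 -0.0004  0.0042] dist 0.0020424484257658654
```

Request:
{"fn": "carry_out", "kwargs": {"rot": [[0,0,0],[0,0,0],[0,0,0],[0,0,0],[0,0,0]], "travel": [[0,0,0],[0,0,0],[0,0,0],[0,0,0],[0,0,0]], "claw": [-0.3,0,0.3,0.6,0.6], "grip_force": 60}}

```text
time: 14.4
tcp_pos: [0.4903, 0.2758, 0.0153]
eef_rot: [0.316, 0.949, 0.001, 0.001]
ft_force: [-0.8, -1.0, 6.6]
grip_width: 0.0395
finger_force: 61.3
```

Request:
{"fn": "carry_out", "kwargs": {"rot": [[0,0,0],[0,0,0],[0,0,0],[0,0,0],[0,0,0]], "travel": [[0,0,0],[0,0,-0.02],[0,0,-0.06],[0,0,-0.1],[0,0,-0.1]], "claw": [0.6,0.6,0.6,0.6,0.6]}}

```text
time: 14.9
tcp_pos: [0.4908, 0.2761, 0.0566]
eef_rot: [0.316, 0.949, 0.001, 0.001]
ft_force: [0.3, 0.5, -3.4]
grip_width: 0.0392
finger_force: 60.9
```

```bash
python3 - <<'E'
from h import *
I={c:manip.read_camera(c) for c in C};st()
for c,u in(("scene",(364,200)),("top",(222,212))):
    b=blob(I[c],"red",u);print(c,b[:3],unproj(c,[b[0]],.035+.04))
u=np.array([.9858,-.1682]);F=np.array([.584,-.017])
p=F-u*(.110+.042);print(p);a=go([*p,.07],-.169+np.pi)
E
```

```text
t 15.0 tcp [0.4898 0.2757 0.0542] phi 2.4985 tilt [0.0004 0.0003] F [-0.1  0.6 -4.4] w 0.0391 ff 60.9
scene (array([366.75581395, 199.24418605]), 86, array([360, 195,  15,   9], dtype=int32)) [[0.52099291 0.253154   0.075     ]]
top (array([198.875, 173.125]), 8, array([198, 172,   3,   3], dtype=int32)) [[0.65381066 0.32200476 0.075     ]]
[0.4341584 0.0085664]
travel [-0.2892 -0.6177 -0.0398] rot [ 0.0005  0.0003 -0.6037] dist 0.2732733181992782
```

Request:
{"fn": "carry_out", "kwargs": {"rot": [[0,0,-0.12],[0,0,-0.24],[0,0,-0.36],[0,0,-0.48],[0,0,-0.6]], "travel": [[-0.04,-0.06,-0.04],[-0.1,-0.16,-0.04],[-0.16,-0.26,-0.04],[-0.22,-0.36,-0.04],[-0.28,-0.46,-0.04]], "claw": [0.6,0.6,0.6,0.6,0.6]}}

```text
time: 15.5
tcp_pos: [0.468, 0.0597, 0.0693]
eef_rot: [0.084, 0.996, -0.0, -0.001]
ft_force: [1.9, -1.1, -3.8]
grip_width: 0.0392
finger_force: 62.0
```

```bash
python3 - <<'E'
from h import *
st();a=go([.4647,.0034,.07],-.169+np.pi);go([.4647,.0034,.0155],-.169+np.pi,*a)
E
```

```text
t 15.5 tcp [0.468  0.0597 0.0693] phi 2.9741 tilt [-0.0011  0.0001] F [ 1.9 -1.1 -3.8] w 0.0392 ff 62.0
travel [-0.0152 -0.1401 -0.0017] rot [-0.0001 -0.0014  0.0019] dist 0.05637058050711144
travel [0.     0.     0.1362] rot [0. 0. 0.] dist 0.05450000000000001
```

Request:
{"fn": "carry_out", "kwargs": {"rot": [[0,0,0],[0,0,0],[0,0,0],[0,0,0]], "travel": [[-0.007,-0.06,0],[-0.015,-0.12,0],[-0.015,-0.14,0],[-0.015,-0.14,0]], "claw": [0.6,0.6,0.6,0.6]}}

```text
time: 15.9
tcp_pos: [0.4649, 0.0044, 0.0695]
eef_rot: [0.087, 0.996, 0.0, -0.001]
ft_force: [0.2, 0.2, -3.5]
grip_width: 0.0393
finger_force: 61.9
```

Request:
{"fn": "carry_out", "kwargs": {"rot": [[0,0,0],[0,0,0],[0,0,0],[0,0,0],[0,0,0]], "travel": [[0,0,0.05],[0,0,0.09],[0,0,0.12],[0,0,0.134],[0,0,0.134]], "claw": [0.6,0.6,0.6,0.6,0.6]}}

```text
time: 16.4
tcp_pos: [0.4653, 0.0055, 0.0161]
eef_rot: [0.086, 0.996, 0.0, -0.0]
ft_force: [0.2, 0.1, -3.2]
grip_width: 0.0391
finger_force: 61.7
```

```bash
python3 - <<'E'
from h import *
I={c:manip.read_camera(c) for c in C};st();s=manip.observe()
q=s["tcp_pos"]+[.0404,-.007,0];q[2]=.035
for c in C:
    e=proj(c,q)[0];b=blob(I[c],"red",e);print(c,e,b[:3],unproj(c,[b[0]],.035))
    m=blob(I[c],"yellow",(290,246) if c=="scene" else (300,195));print(m[:3])
    np.save(f"yel_{c}.npy",I[c])
u=np.array([.9858,-.1682]);F=np.array([.584,-.017])
go([*(F-u*.101),.0145],-.169+np.pi)
E
```

```text
t 16.5 tcp [0.4656 0.0053 0.0167] phi 2.9701 tilt [0.0002 0.0001] F [-0.7 -0.4 -4. ] w 0.0392 ff 61.8
scene [283.55756099 225.21984751] (array([283.64516129, 224.5483871 ]), 93, array([277, 221,  14,   8], dtype=int32)) [[ 0.50379107 -0.00063191  0.035     ]]
(array([286.59564165, 247.92978208]), 413, array([231, 240, 113,  17], dtype=int32))
top [293.43700891 216.72118018] (array([318.81595092, 180.34355828]), 163, array([312, 174,  15,  14], dtype=int32)) [[ 0.63335909 -0.09071674  0.035     ]]
(array([298.9140625 , 192.77734375]), 256, array([254, 184,  90,  18], dtype=int32))
travel [-0.0487 -0.0052  0.0056] rot [ 0.0002  0.0002 -0.0032] dist 0.019699937458591277
```

Request:
{"fn": "carry_out", "kwargs": {"rot": [[0,0,0],[0,0,0],[0,0,0],[0,0,0]], "travel": [[0,-0.003,0],[0,-0.005,0.002],[0,-0.005,0.005],[0,-0.005,0.005]], "claw": [0.6,0.6,0.6,0.6]}}

```text
time: 16.9
tcp_pos: [0.4652, 0.0029, 0.0152]
eef_rot: [0.086, 0.996, -0.0, 0.0]
ft_force: [-6.2, -0.4, 11.3]
grip_width: 0.039
finger_force: 63.4
```

```bash
python3 -c "
from h import *
st()"
```

```text
t 16.9 tcp [0.4652 0.0029 0.0152] phi 2.9696 tilt [ 0.0005 -0.0001] F [-6.2 -0.4 11.3] w 0.039 ff 63.4
```

Request:
{"fn": "carry_out", "kwargs": {"rot": [[0,0,0],[0,0,0],[0,0,0],[0,0,0],[0,0,0]], "travel": [[0,0,-0.001],[-0.03,0,-0.001],[-0.07,0,-0.001],[-0.11,0,-0.001],[-0.125,0,-0.001]], "claw": [0.6,0.6,0.6,0.6,0.6]}}

```text
time: 17.4
tcp_pos: [0.5154, -0.0058, 0.0151]
eef_rot: [0.086, 0.996, 0.0, 0.0]
ft_force: [-14.0, 2.0, 20.1]
grip_width: 0.0391
finger_force: 64.8
```

```bash
cat >> h.py <<'E'
U=np.array([.9858,-.1682]);F0=np.array([.584,-.017])
def chk():
    I={c:manip.read_camera(c) for c in C};st();s=manip.observe()
    d=s["tcp_pos"][:2]-F0;print("toe in (mm)",1000*(d@U+.101),"lat",1000*(d@[.1682,.9858]))
    for c,p0 in(("scene",(290,246)),("top",(300,195))):
        J=np.load(f"yel_{c}.npy")
        a,b=[blob(K,"yellow",p0)[0] for K in(J,I[c])]
        print(c,"yellow shift",b-a,end=" ")
    print("expected scene shift for 5mm",proj("scene",[*F0,.047])-proj("scene",[*F0,.042]))
    J=np.load("yel_scene.npy")  # subpixel row shift of strip at several columns, and joystick ball shift
    for x in(240,255,320,335):
        f=lambda K:(lambda w:(w*np.arange(235,262)).sum()/w.sum())(np.clip(np.minimum(K[235:262,x-4:x+5,2],K[235:262,x-4:x+5,1]).astype(float)-K[235:262,x-4:x+5,0]-70,0,None).sum(1))
        print(x,round(f(I["scene"])-f(J),2),end="; ")
    e=proj("scene",[*(F0+U*.12+.09*np.array([.1682,.9858])),.097])[0];print("ball",blob(I["scene"],"red",e)[0]-blob(J,"red",e)[0])
    b=blob(I["scene"],"red",proj("scene",[*(F0+U*(d@U+.041)),.035])[0]);print("band",b[:2],unproj("scene",[b[0]],.035))
E
python3 -c "
from h import *
chk()"
```

```text
t 17.5 tcp [ 0.5153 -0.0058  0.0152] phi 2.9696 tilt [ 0.0012 -0.0002] F [ 3.  -1.3  2.9] w 0.0391 ff 62.5
toe in (mm) 31.435845998079706 lat -0.490595246270263
scene yellow shift [-0.12566776 -0.01594396] top yellow shift [34.65736607  5.77622768] expected scene shift for 5mm [[ 0.02955991 -0.98163288]]
240 0.01; 255 0.01; 320 -0.04; 335 0.0; ball [0. 0.]
band (array([285.42268041, 239.26804124]), 97) [[ 0.55451858 -0.01246173  0.035     ]]
```

Request:
{"fn": "carry_out", "kwargs": {"rot": [[0,0,0],[0,0,0],[0,0,0],[0,0,0],[0,0,0]], "travel": [[-0.012,0,0],[-0.025,0,0],[-0.04,0,0],[-0.055,0,0],[-0.055,0,0]], "claw": [0.6,0.6,0.6,0.6,0.6]}}

```text
time: 18.0
tcp_pos: [0.5353, -0.0091, 0.0152]
eef_rot: [0.086, 0.996, 0.0, -0.001]
ft_force: [-10.1, 1.6, 10.8]
grip_width: 0.0393
finger_force: 63.8
```

```bash
python3 -c "
from h import *
chk()"
```

```text
t 18.1 tcp [ 0.5353 -0.0091  0.0152] phi 2.9699 tilt [-0.0012  0.0002] F [-8.8  1.6 10.5] w 0.039 ff 63.6
toe in (mm) 51.64478253340873 lat -0.38403340099933103
scene yellow shift [-0.01564165 -0.54728208] top yellow shift [36.00750613  5.83049939] expected scene shift for 5mm [[ 0.02955991 -0.98163288]]
240 -0.55; 255 -0.51; 320 -0.59; 335 -0.54; ball [0.11764706 0.01470588]
band (array([286.14285714, 242.88571429]), 35) [[ 0.56684153 -0.01451589  0.035     ]]
```

Request:
{"fn": "carry_out", "kwargs": {"rot": [[0,0,0],[0,0,0],[0,0,0],[0,0,0],[0,0,0]], "travel": [[-0.008,0,0],[-0.016,0,0],[-0.0215,0,0],[-0.0215,0,0],[-0.0215,0,0]], "claw": [0.6,0.6,0.6,0.6,0.6]}}

```text
time: 18.6
tcp_pos: [0.5431, -0.0104, 0.0152]
eef_rot: [0.086, 0.996, 0.0, -0.001]
ft_force: [-15.2, 2.5, 15.1]
grip_width: 0.0395
finger_force: 64.1
```

```bash
python3 -c "
from h import *
chk()
I=manip.read_camera('scene')
print([(c,blob(I,c,u)[:2]) for c,u in(('red',(268,267)),('blue',(246,270)),('green',(154,242)))])"
```

```text
t 18.7 tcp [ 0.5431 -0.0104  0.0152] phi 2.9699 tilt [-0.0024  0.0004] F [-15.3   2.3  14.1] w 0.0391 ff 64.1
toe in (mm) 59.56768482351539 lat -0.37612503665870844
scene yellow shift [-0.20564165 -0.86978208] top yellow shift [36.0859375   5.78265625] expected scene shift for 5mm [[ 0.02955991 -0.98163288]]
240 -0.88; 255 -0.86; 320 -0.9; 335 -0.85; ball [0.27642636 0.12129589]
band (array([268.37943262, 266.57092199]), 282) [[ 0.62455123 -0.0853149   0.035     ]]
[('red', (array([268.39361702, 266.65248227]), 282)), ('blue', (array([246.04067797, 269.58983051]), 295)), ('green', (array([154.25  , 242.3875]), 80))]
```

Request:
{"fn": "carry_out", "kwargs": {"rot": [[0,0,0],[0,0,0],[0,0,0],[0,0,0],[0,0,0]], "travel": [[-0.002,0,0],[-0.003,0,0],[-0.003,0,0],[-0.003,0,0],[-0.003,0,0]], "claw": [0.6,0.6,0.6,0.6,0.6]}}

```text
time: 19.25
tcp_pos: [0.5439, -0.0105, 0.0151]
eef_rot: [0.086, 0.996, 0.0, -0.002]
ft_force: [-19.1, 2.7, 18.8]
grip_width: 0.0391
finger_force: 64.5
```

```bash
python3 -c "
from h import *
chk();print(manip.close_job())"
```

```text
t 19.35 tcp [ 0.5439 -0.0106  0.0152] phi 2.9699 tilt [-0.0032  0.0005] F [-19.2   2.7  18.3] w 0.0393 ff 64.5
toe in (mm) 60.3964745511335 lat -0.39105643655848726
scene yellow shift [ 0.0842591  -0.90496819] top yellow shift [36.20358456  5.73246017] expected scene shift for 5mm [[ 0.02955991 -0.98163288]]
240 -0.89; 255 -0.92; 320 -0.9; 335 -0.89; ball [ 0.35294118 -0.00735294]
band (array([268.37366548, 266.60854093]), 281) [[ 0.62465854 -0.08536506  0.035     ]]
the job is handed in; nothing more can be done
None
```

I handed the job in at 19.35 s: both buttons are down on their rims in their matching holes, and the still-gripped wedge holds the panel's front edge about 4.6–5.1 mm off the frame, toe about 60 mm in by the arm's pose. The judged result isn't known yet.

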